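# Load the sample carrier under the stage's spring clip

## Task

Hold the spring clip of the sample stage open by pressing down its long side pad with one fingertip, and keep it held down while the other fingertip pushes the flat sample carrier along its channel, by the lip at its rear, beneath the raised clip until it is fully home against the end stop; only then let go, so that the clip closes on the carrier and holds it. Nothing is picked up: the carrier stays flat in its channel, and the things lying around are left where they are.

Things in the scene. Friction and masses are not known exactly. Their poses are not given: they have to be found in the camera images.
- stage: Aluminium sample stage fixed to the desk. Origin: on the desk under the channel's centre line; x along the channel towards the end stop (push direction), y towards the clip's pad, z up. In its frame, mm: plate x -118..72, y -37..73, top z 10; channel 45.5 wide between rails (x -90..60, tops z 17), open at the rear. Clip's hinge barrel: along x over the rail at y 26, x -117..48, top z 28.
- stop (a point): Foot of the end stop's face, on the channel floor at its centre: stage x 60 mm, 10 mm above the desk. The stop rises 12 mm above the channel floor.
- carrier: Flat sample carrier in the channel: steel plate 70 (x) x 44 (y) x 6 mm, about 180 g, with a paper sample on top and an upright lip across its rear end. Origin: centre of the underside, 10 mm above the desk; x towards its front edge, 35 mm ahead. It starts with the front edge short of the clip's foot and is home, front against the stop, with its origin at stage x 25 mm.
- lip (a point): Middle of the rear face of the carrier's lip, the face to push, 35 mm behind the carrier's origin. The lip is 6 mm thick, 44 mm wide, and its top is 30 mm above the desk.
- clip (a joint): Angle of the spring clip, rad: a sheet steel rocker beside the channel, hinged along stage x at stage y 26, z 24 mm. 0 = closed, its foot bars the carrier's way. Pressing the pad raises the foot: from 0.17 the carrier's plate passes beneath, at 0.36 the pad is level, at 0.46 down on its stop. It springs back when let go (2 N at the pad to start, 5 N when level). Closed on the carrier's plate it reads about 0.14.
- foot (a point): Underside of the clip's rounded foot, 20 mm long along stage x (25 to 45 mm), at stage y -5 mm; closed, 1.5 mm above the channel floor.
- pad (a point): Centre of the top of the clip's press pad, 120 mm long along stage x (-115 to 5 mm), 24 mm wide: a fingertip may slide along it. At rest it slopes up outwards, centre at stage y 56 mm, 30 mm above the desk; pressed level, y 44..68 mm, 19 mm above the desk (its stop: 16, the carrier passes from 24 mm). Both tips at 19 to 22 mm: one holds the pad, one 56 mm across is behind the lip.
- loupe: Bystander: black print loupe, 37 mm round, 34 mm high, standing beside the stage's -y side. Origin: centre of its underside.
- marker: Bystander: felt marker lying, 132 mm long, 18 mm high. Origin: centre of its underside.
- eraser: Bystander: worn eraser, 18 x 42 x 11 mm. Origin: centre of its underside.
- tin: Bystander: flat closed tin, 62 x 95 x 22 mm, beside the stage's +y side. Origin: centre of its underside.
- ink_bottle: Bystander: ink bottle, 39 mm round, 90 mm high, at the back left of the desk. Origin: centre of its underside.
- glue_stick: Bystander: standing glue stick, 26 mm round, 90 mm high, at the back left of the desk. Origin: centre of its underside.
- tape_roll: Bystander: flat roll of narrow tape, 80 mm round, 12 mm high, at the right of the desk. Origin: centre of its underside.
Not all that is in view belongs to the job. Of the things like the carrier, leave any that is orange; of the rest the smaller one is meant.

How it is judged (in metres and radians):
On the way, in this order (a step that is already met when the one before it is completed fails the run):
1. a finger holds the clip down while the carrier is still short of it (value of joint clip above 0.19 rad and contact force between the fingers and stage above 0.5 N and x of carrier in the frame of stage below -0.005 m), for 0.1 s.
2. with the clip held down, a finger pushes the carrier beneath it (value of joint clip above 0.17 rad and contact force between the fingers and stage above 0.5 N and contact force between the fingers and carrier above 0.03 N and x of carrier in the frame of stage between -0.005 and 0.02 m), for 0.01 s.
3. the carrier is home against the stop with the clip still held down (value of joint clip above 0.17 rad and contact force between the fingers and stage above 0.5 N and x of carrier in the frame of stage above 0.022 m), for 0.1 s.
At the end, for the whole second after the job is handed in: The carrier lies flat and still in the channel, home within 3 mm of the end stop, and the released clip has closed on its plate (clip angle 0.08 to 0.2 rad) (x of carrier in the frame of stage between 0.022 and 0.028 m and y of carrier in the frame of stage between -0.004 and 0.004 m and z of carrier in the frame of stage below 0.0125 m and angle between carrier's own z axis and vertical below 0.05 rad and value of joint clip between 0.08 and 0.2 rad and linear speed of carrier below 0.01 m/s); the robot touches nothing.
It fails at once if the carrier is lifted by more than 6 mm or tipped by more than 0.15 rad (z of carrier in the frame of stage above 0.016 m or angle between carrier's own z axis and vertical above 0.15 rad).
It fails at once if the clip is let go while the carrier is only part of the way beneath it (value of joint clip below 0.16 rad and x of carrier in the frame of stage between -0.004 and 0.018 m).
It fails at once if a bystander is moved by more than 20 mm (distance of any of loupe, marker, eraser, tin, ink_bottle, glue_stick, tape_roll from where it was at the start of the episode above 0.02 m).
It also fails if it takes over 38 s, if anything falls off the work surface, if the arm or the gripper's body presses on something with over 40 N, if the wrist force passes 120 N, or if a joint passes its speed limit or range.

## Robot

A 7-joint arm with a two-finger parallel gripper is mounted at the origin on a cart in front of the work surface, level with it; the furniture and walls round the work are solid. World frame = base frame: x ahead of the robot, y to its left, z up, the work surface at z = 0. Lengths are in mm, angles in rad, forces in N, time in s.
With the tool pointing down it reaches from about 400 to 875 mm from the base axis. Payload 4.4 kg.
Tool frame: the origin (TCP) lies midway between the tips of the shut fingers; the grasp point (between the pads) lies 19 mm behind it; z points along the fingers, y is the line along which they close (so a half turn about z gives the same grasp; the last joint's range is limited). The gripper opens to 85 mm and grips with 20 to 120 N. Pads are 22 mm wide; open, the fingers measure 114 mm over their backs; the gripper's body (76 mm by 85 mm) begins 54 mm behind the grasp point. The pads swing forward as they close: fully open they stand 13 mm farther back than shut.
Start: joints at [1.141, 0.628, 0.038, 1.517, -0.027, 0.996, -0.02], TCP at [231.316, -607.462, 231.313] pointing down, gripper open.
Joint ranges: [-3.06, 3.06], [-0.37, 2.12], [-1.25, 1.32], [0.18, 2.47], [-1.1, 4.24], [0.23, 1.98], [-2.94, 2.94]. Speed limits (rad/s): [2.57, 2.57, 3.14, 3.14, 3.14, 3.14, 3.14].

## Interface

Orientations are given as [roll, pitch, yaw] about the fixed x, y, z axes, in that order (R = Rz(yaw) Ry(pitch) Rx(roll)).
In Python, from cell import read_state, get_image, finish_job gives the robot as it stands.
- The arm moves only by the tool send_rows, never from a script. Its argument "series" is a list of rows, each an object of numbers: "ax", "ay", "az": the turn, a rotation vector about the tool's x, y, z in rad; "dx", "dy", "dz": the shift along the tool's x, y, z in cm; "hand": the closure, from 0 (fully open) to 1 (shut). In form: [{"ax": .., "ay": .., "az": .., "dx": .., "dy": .., "dz": .., "hand": ..}, ...]. A call has 1 to 10 rows; each row is the pose to reach, as a shift and turn from the pose commanded when the call began, along the tool's axes at that moment; what a row does not reach only later rows make up. A row lasts 1/10 s, in which the tool goes at most 50 mm and 8.59 degrees, less where a joint would pass 70% of its speed; a pose out of reach is approached as far as the arm can. A call with a gripper value outside its range is refused whole. The fingers move at their own pace and stop on an object; the grip force is fixed at half the most. Time passes only in rows, so rows that repeat a pose let the fingers close. It gives the time, the measured TCP pose, the force, the opening and the grip force at its end, in the units of the state.
- read_state(): the state, without advancing time (a new reading comes with each control period).
- get_image(name): name is "scene" or "top" or "wrist"; returns a dict with "pixels" (400x640x3 uint8, red, green, blue), "mtx" (3x3 intrinsics, pixels), "R" (3x3) and "t" (3): a world point X has camera coordinates R X + t. Camera axes: x right, y down, z forward; pixel columns grow to the right and rows downward; lengths in mm; the calibration is good to about 2 mm. A picture is of the moment at which its call begins. There is no depth.
- finish_job(): hands the job in; it is judged then, once.
The state is a dict: "clock": time; "qpos": joint angles; "qd": joint speeds; "tau": joint torques, N m; "eef_pos": TCP position; "tool_rot": TCP orientation; "force": force on the tool from outside, world axes, zero at the start; "torque": the same for the moment, N m; "width": finger opening in mm; "gripper_force": force on a finger pad.
Only numpy, scipy, OpenCV 4.12 (cv2) and the standard library are available. Lean on these libraries where they do the work, as an engineer would, in place of code of your own. Each camera call takes 0.05 s, during which the arm holds its last target. There are 200 camera calls.

## Working session

There is one attempt and no reset: what is moved stays moved. The work goes in short steps, Python scripts to look and compute and a tool call to move; the robot and the scene stay as the last step left them, time stands still between calls to the robot, and variables do not carry over. Pictures are saved under pics/ and viewed, at most 10 in all, crops included, and the job is handed in when it is done.

Besides the shell and the picture viewer there is one more tool, called after "Request:" as name([rows], argument=value, ...), one row to a line, values as JSON. send_rows: Moves the arm, as the interface text tells. Its arguments: {"type":"object","properties":{"series":{"type":"array","items":{"type":"object","properties":{"ax":{"type":"number"},"ay":{"type":"number"},"az":{"type":"number"},"dx":{"type":"number"},"dy":{"type":"number"},"dz":{"type":"number"},"hand":{"type":"number"}}}}},"required":["series"]}

```bash
mkdir -p pics; ls; python3 - <<'E'
from cell import *
import cv2,numpy as np
s=read_state();print({k:np.round(v,3).tolist() for k,v in s.items()})
for n in ("scene","top"):
    d=get_image(n);cv2.imwrite(f"pics/{n}0.png",d["pixels"][:,:,::-1]);np.savez(f"{n}0.npz",**d)
    print(n,d["mtx"].round(1).tolist(),d["R"].round(3).tolist(),d["t"].round(1).tolist())
E
```

```text
pics
{'clock': 0.0, 'qpos': [1.141, 0.629, 0.038, 1.518, -0.027, 0.996, -0.02], 'qd': [-0.001, -0.0, -0.001, -0.0, 0.0, 0.0, 0.0], 'tau': [-0.0, -56.34, 1.226, -19.345, 0.011, 0.01, -0.0], 'eef_pos': [231.09, -606.867, 230.38], 'tool_rot': [-3.14, 0.0, 0.364], 'force': [0.057, 0.106, 0.327], 'torque': [0.02, -0.078, 0.032], 'gripper_force': 0.0, 'width': 85.477}
scene [[387.0, 0.0, 317.7], [0.0, 387.0, 201.1], [0.0, 0.0, 1.0]] [[-0.6, -0.799, -0.022], [-0.379, 0.309, -0.872], [0.704, -0.515, -0.488]] [341.3, 267.5, 537.1]
top [[436.2, 0.0, 328.5], [0.0, 436.2, 207.7], [0.0, 0.0, 1.0]] [[-0.016, -1.0, -0.003], [-0.991, 0.016, -0.133], [0.133, 0.001, -0.991]] [-14.5, 601.5, 1262.8]
```

View pics/scene0.png

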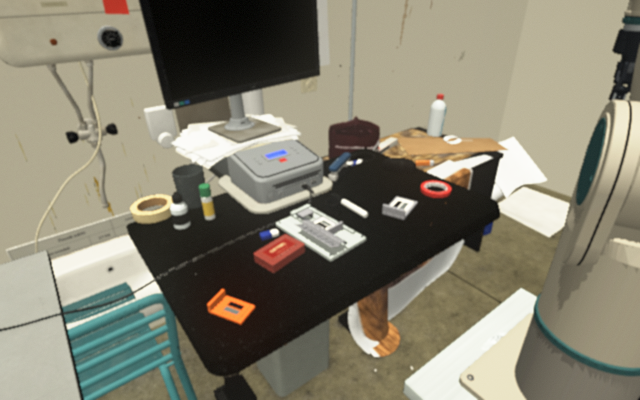

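View pics/top0.png

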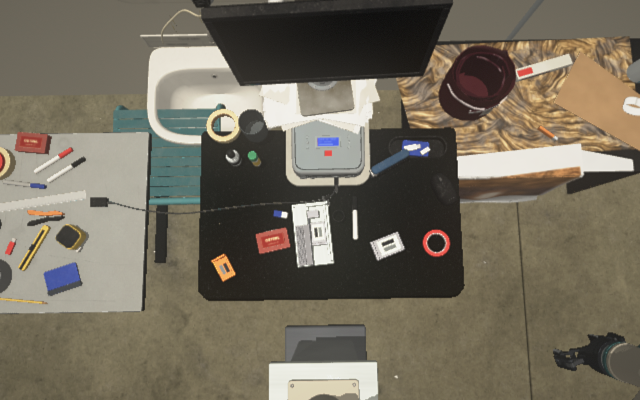

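The scene shows the stage mid-desk (313,235 in top), a decoy carrier at (387,246), an orange one at (223,267), and the tin at (272,241). I'll enlarge the stage.

```bash
python3 - <<'E'
import cv2,numpy as np
a=cv2.imread("pics/top0.png")[190:280,265:365];b=cv2.imread("pics/scene0.png")[195:270,265:375]
cv2.imwrite("pics/c0.png",cv2.resize(a,(660,594),interpolation=cv2.INTER_CUBIC))
cv2.imwrite("pics/c1.png",cv2.resize(b,(770,525),interpolation=cv2.INTER_CUBIC))
E
```

```text
(no output)
```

View pics/c0.png

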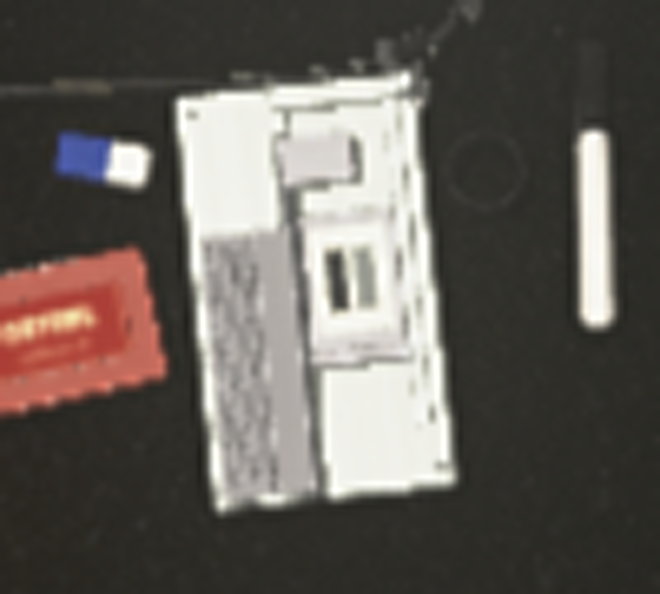

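View pics/c1.png

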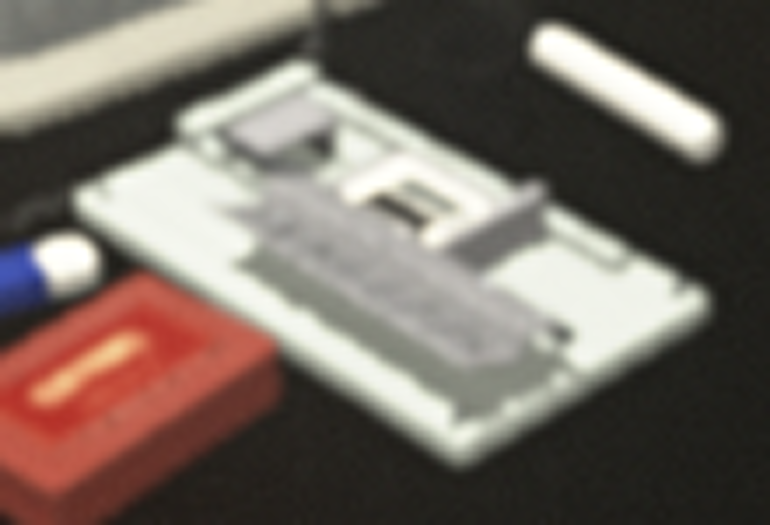

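The crops show the stage plate with corners near crop (178,98), (412,75), (455,485), (218,512); pad on the left (+y), the lip's rear edge near (362,362), push direction up the image (world +x).

```bash
cat > h.py <<'E'
import cv2,numpy as np
def ray(d,uv,z):
    M,R,t=d["mtx"],d["R"],d["t"];C=-R.T@t
    v=R.T@np.linalg.inv(M)@np.array([uv[0],uv[1],1.]);return (C+v*(z-C[2])/v[2])
def proj(d,X):
    p=d["mtx"]@(d["R"]@np.asarray(X,float)+d["t"]);return p[:2]/p[2]
E
python3 - <<'E'
from h import *
d=np.load("top0.npz");im=d["pixels"];d=dict(d)
g=cv2.cvtColor(im,cv2.COLOR_RGB2HSV);m=((g[...,2]>90)&(g[...,1]<70)).astype(np.uint8)
m[:,:290]=0;m[:,337:]=0;m[:200]=0;m[270:]=0
n,l,st,_=cv2.connectedComponentsWithStats(m);k=1+st[1:,4].argmax()
c=max(cv2.findContours((l==k).astype(np.uint8),0,1)[0],key=cv2.contourArea)
r=cv2.minAreaRect(c);print(st[k],r);P=np.array([ray(d,p,10)[:2] for p in cv2.boxPoints(r)]);print(P.round(1),np.linalg.norm(np.diff(P,axis=0),axis=1))
# hand-picked corners: crop px ->image
f=lambda u,v:((u+.5)/6.6-.5+265,(v+.5)/6.6-.5+190)
Q=np.array([ray(d,f(*p),10)[:2] for p in [(178,98),(415,78),(455,485),(218,512)]]);print(Q.round(1),np.linalg.norm(np.diff(Q,axis=0),axis=1))
# rigid fit plate corners from hand
S=np.array([[72,73],[72,-37],[-118,-37],[-118,73.]])
def fit(S,Q):
    a=S-S.mean(0);b=Q-Q.mean(0);H=a.T@b;th=np.arctan2(H[0,1]-H[1,0],H[0,0]+H[1,1])
    R=np.array([[np.cos(th),-np.sin(th)],[np.sin(th),np.cos(th)]]);t=Q.mean(0)-R@S.mean(0);return th,R,t
for q in (Q,):
    th,R,t=fit(S,q);print(th,t,(R@S.T).T+t-q)
inv=lambda p:R.T@(p[:2]-t)
print("lip top rear L,R",inv(ray(d,f(315,364),30)),inv(ray(d,f(408,357),30)))
print("plate front L,R", inv(ray(d,f(305,212),16)),inv(ray(d,f(395,208),16)))
print("pad corners",inv(ray(d,f(203,235),33)),inv(ray(d,f(218,498),33)))
print("foot plate",inv(ray(d,f(280,138),28)),inv(ray(d,f(350,138),20)), inv(ray(d,f(350,180),20)))
sc=dict(np.load("scene0.npz"));f2=lambda u,v:((u+.5)/7-.5+265,(v+.5)/7-.5+195)
print("scene corners",[inv(ray(sc,f2(*p),10)).round(1).tolist() for p in[(75,195),(460,458),(710,300)]])
print("lip top scene R",inv(ray(sc,f2(545,188),30)))
for p in [(580,330),(612,330)]: print("marker near",inv(ray(d,f(*p),9)))
print("loupe",inv(ray(d,f(487,170),34)),"tin",[inv(ray(d,f(*p),22)) for p in[(140,250),(165,380)]])
E
```

```text
[ 291  200   43   68 2401] ((312.48773193359375, 232.86477661132812), (65.5478744506836, 38.477691650390625), 84.80557250976562)
[[624.9  92.4]
 [633.7 -25.1]
 [435.  -39.8]
 [426.5  75.4]] [117.84950495 199.25382065 115.52231323]
[[617.2  88.8]
 [624.8 -21.2]
 [437.2 -36.5]
 [426.7  71.5]] [110.28462595 188.23687785 108.50730127]
0.08502171486433704 [550.92375979   9.64881328] [[-0.76410168 -0.28308655]
 [ 1.01621874  0.13939898]
 [-0.68074788 -0.7280485 ]
 [ 0.42863081  0.87173608]]
lip top rear L,R [-57.15791878  21.11856691] [-58.26173385 -20.92644305]
plate front L,R [13.33061507 19.4964011 ] [ 10.98498707 -21.79298026]
pad corners [ 5.79855923 65.87136597] [-112.44308056   69.91734383]
foot plate [46.99970117 27.20813753] [44.80164155 -4.46006331] [25.48854726 -2.5664615 ]
scene corners [[75.3, 72.2], [-119.6, 75.9], [-115.5, -37.2]]
lip top scene R [-54.47738675 -23.92629113]
marker near [ -52.85228502 -100.63087031]
marker near [ -54.33618763 -115.23661001]
loupe [ 22.12816804 -65.07288227] tin [array([ 2.97892205, 95.86397817]), array([-57.06944651,  89.78010873])]
```

```bash
cat >> h.py <<'E'
from scipy.spatial.transform import Rotation as Ro
TH,T=0.085,np.array([551,9.7])
RS=np.array([[np.cos(TH),-np.sin(TH)],[np.sin(TH),np.cos(TH)]])
def w(sx,sy): return RS@np.array([sx,sy])+T
def go(s,sx,sy,z):
    R=Ro.from_euler("xyz",s["tool_rot"]);D=Ro.from_euler("xyz",[np.pi,0,TH])
    print("shift cm",(R.inv().apply(np.r_[w(sx,sy),z]-s["eef_pos"])/10).round(2),"turn",(R.inv()*D).as_rotvec().round(3))
    print("now stage",(RS.T@(np.array(s["eef_pos"][:2])-T)).round(1),np.round(s["eef_pos"][2],1),np.round(s["force"],2),s["width"])
E
python3 -c "
from h import *;from cell import *
go(read_state(),-74,28,150)"
```

```text
shift cm [ 45.49 -50.96   8.13] turn [-0.002  0.     0.279]
now stage [-371.1 -587.3] 230.5 [-0.87 -0.32  0.13] 85.23296132498456
```

Request:
send_rows([
  {"dx": 45.5,"dy": -51,"dz": 8.1,"az": 0.279,"hand": 0.5},
  {"dx": 45.5,"dy": -51,"dz": 8.1,"az": 0.279,"hand": 0.5},
  {"dx": 45.5,"dy": -51,"dz": 8.1,"az": 0.279,"hand": 0.5},
  {"dx": 45.5,"dy": -51,"dz": 8.1,"az": 0.279,"hand": 0.5},
  {"dx": 45.5,"dy": -51,"dz": 8.1,"az": 0.279,"hand": 0.5},
  {"dx": 45.5,"dy": -51,"dz": 8.1,"az": 0.279,"hand": 0.5},
  {"dx": 45.5,"dy": -51,"dz": 8.1,"az": 0.279,"hand": 0.5},
  {"dx": 45.5,"dy": -51,"dz": 8.1,"az": 0.279,"hand": 0.5},
  {"dx": 45.5,"dy": -51,"dz": 8.1,"az": 0.279,"hand": 0.5},
  {"dx": 45.5,"dy": -51,"dz": 8.1,"az": 0.279,"hand": 0.5},
])

```text
invalid input at $.series[0]: expected keys ax, ay, az, dx, dy, dz, hand
```

```bash
python3 -c "
from h import *;from cell import *
go(read_state(),-74,28,100)"
```

```text
shift cm [ 45.49 -50.95  13.13] turn [-0.002  0.     0.279]
now stage [-371.1 -587.3] 230.5 [-0.87 -0.32  0.13] 85.23296132498456
```

Request:
send_rows([
  {"ax": 0,"ay": 0,"dx": 45.5,"dy": -51,"dz": 8.1,"az": 0.279,"hand": 0.5},
  {"ax": 0,"ay": 0,"dx": 45.5,"dy": -51,"dz": 8.1,"az": 0.279,"hand": 0.5},
  {"ax": 0,"ay": 0,"dx": 45.5,"dy": -51,"dz": 8.1,"az": 0.279,"hand": 0.5},
  {"ax": 0,"ay": 0,"dx": 45.5,"dy": -51,"dz": 8.1,"az": 0.279,"hand": 0.5},
  {"ax": 0,"ay": 0,"dx": 45.5,"dy": -51,"dz": 8.1,"az": 0.279,"hand": 0.5},
  {"ax": 0,"ay": 0,"dx": 45.5,"dy": -51,"dz": 8.1,"az": 0.279,"hand": 0.5},
  {"ax": 0,"ay": 0,"dx": 45.5,"dy": -51,"dz": 8.1,"az": 0.279,"hand": 0.5},
  {"ax": 0,"ay": 0,"dx": 45.5,"dy": -51,"dz": 8.1,"az": 0.279,"hand": 0.5},
  {"ax": 0,"ay": 0,"dx": 45.5,"dy": -51,"dz": 8.1,"az": 0.279,"hand": 0.5},
  {"ax": 0,"ay": 0,"dx": 45.5,"dy": -51,"dz": 8.1,"az": 0.279,"hand": 0.5},
])

```text
clock: 1.1
eef_pos: [408.7, -141.7, 172.2]
tool_rot: [3.142, -0.0, 0.084]
force: [1.8, -0.5, 1.0]
width: 42.6
gripper_force: 0.0
```

```bash
python3 -c "
from h import *;from cell import *
go(read_state(),-74,28,100)"
```

```text
shift cm [  8.05 -16.68   7.23] turn [ 0.    -0.    -0.001]
now stage [-154.6 -138.8] 172.2 [ 1.83 -0.46  0.95] 42.62033983510474
```

Request:
send_rows([
  {"ax": 0,"ay": 0,"dx": 8.05,"dy": -16.7,"dz": 7.2,"az": 0,"hand": 0.5},
  {"ax": 0,"ay": 0,"dx": 8.05,"dy": -16.7,"dz": 7.2,"az": 0,"hand": 0.5},
  {"ax": 0,"ay": 0,"dx": 8.05,"dy": -16.7,"dz": 7.2,"az": 0,"hand": 0.5},
  {"ax": 0,"ay": 0,"dx": 8.05,"dy": -16.7,"dz": 7.2,"az": 0,"hand": 0.5},
  {"ax": 0,"ay": 0,"dx": 8.05,"dy": -16.7,"dz": 7.2,"az": 0,"hand": 0.5},
  {"ax": 0,"ay": 0,"dx": 8.05,"dy": -16.7,"dz": 7.2,"az": 0,"hand": 0.5},
  {"ax": 0,"ay": 0,"dx": 8.05,"dy": -16.7,"dz": 7.2,"az": 0,"hand": 0.5},
])

```text
clock: 1.8
eef_pos: [474.0, 28.4, 100.6]
tool_rot: [3.141, 0.001, 0.083]
force: [0.1, -0.1, -0.1]
width: 43.2
gripper_force: 0.0
```

```bash
python3 - <<'E'
from h import *;from cell import *
go(read_state(),-74,28,45)
d=get_image("wrist");im=d["pixels"][:,:,::-1].copy()
s=d["R"]
for X in [(-22,0,16),(-57,22,30),(-57,-22,30),(-118,-37,10),(-118,73,10),(72,73,10),(72,-37,10),(48,26,28),(-117,26,28)]:
    p=proj(d,np.r_[w(*X[:2]),X[2]]);print(X,p.round());cv2.circle(im,tuple(int(v) for v in p),4,(0,0,255),1)
cv2.imwrite("pics/w1.png",im);np.savez("w1.npz",**d)
E
```

```text
shift cm [ 0.12 -0.29  5.56] turn [ 0.001  0.001 -0.002]
now stage [-75.1  25.2] 100.6 [ 0.12 -0.1  -0.14] 43.16868134238054
(-22, 0, 16) [358. 138.]
(-57, 22, 30) [328. 188.]
(-57, -22, 30) [388. 188.]
(-118, -37, 10) [396. 249.]
(-118, 73, 10) [269. 249.]
(72, 73, 10) [252.  -6.]
(72, -37, 10) [417.  -6.]
(48, 26, 28) [322.  28.]
(-117, 26, 28) [323. 258.]
```

View pics/w1.png

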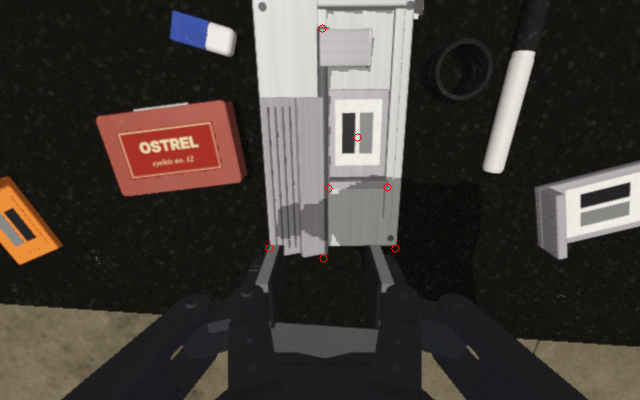

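The wrist view shows the carrier (328–387, 90–178), the pad (265–325, 97–255), and the stage rear edge near row 245; my projections lie 4–9 px low, so I zoom in to refine.

```bash
python3 - <<'E'
import cv2
a=cv2.imread("pics/w1.png")[75:275,250:430]
cv2.imwrite("pics/c2.png",cv2.resize(a,(540,600),interpolation=cv2.INTER_CUBIC))
E
```

```text
(no output)
```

View pics/c2.png

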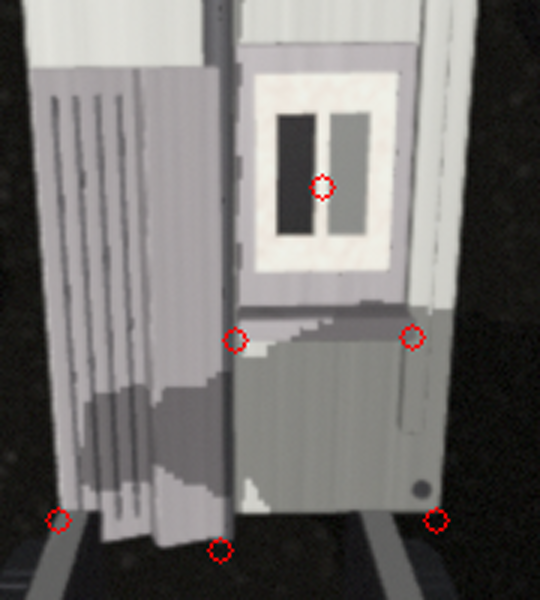

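Lip's rear top edge is at crop row 341 (its top face is rows 318–341), which matches the projection; the stage pose holds to about 2 mm.

Request:
send_rows([
  {"ax": 0,"ay": 0,"dx": 0.1,"dy": -0.3,"dz": 3,"az": 0,"hand": 0.5},
  {"ax": 0,"ay": 0,"dx": 0.1,"dy": -0.3,"dz": 5.5,"az": 0,"hand": 0.5},
  {"ax": 0,"ay": 0,"dx": 0.1,"dy": -0.3,"dz": 6.5,"az": 0,"hand": 0.5},
  {"ax": 0,"ay": 0,"dx": 0.1,"dy": -0.3,"dz": 6.5,"az": 0,"hand": 0.5},
  {"ax": 0,"ay": 0,"dx": 0.1,"dy": -0.3,"dz": 6.5,"az": 0,"hand": 0.5},
])

```text
clock: 2.35
eef_pos: [475.6, 31.9, 36.2]
tool_rot: [3.141, -0.001, 0.083]
force: [1.1, 0.8, -0.3]
width: 43.0
gripper_force: 0.0
```

```bash
python3 - <<'E'
from h import *;from cell import *
go(read_state(),-74,28,20)
d=np.load("w1.npz");C=-d["R"].T@d["t"];print(RS.T@(C[:2]-T),C[2])
d=get_image("scene");a=d["pixels"][185:275,265:375,::-1];cv2.imwrite("pics/s2.png",cv2.resize(a,(715,585),interpolation=cv2.INTER_CUBIC))
E
```

```text
shift cm [-0.07  0.05  1.62] turn [ 0.    -0.001 -0.002]
now stage [-73.3  28.5] 36.2 [ 1.09  0.79 -0.28] 42.96915899089114
[ 6.32903661 25.30850249] 242.58707881841593
```

View pics/s2.png

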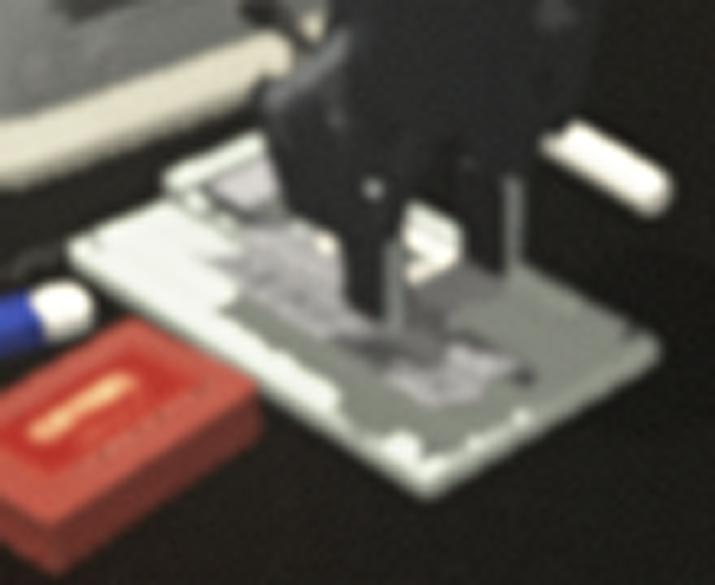

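The scene view shows one fingertip above the pad (crop 370,310) and the other behind the lip (500,270). Now I press.

Request:
send_rows([
  {"ax": 0,"ay": 0,"dx": 0,"dy": 0,"dz": 0.7,"az": 0,"hand": 0.5},
  {"ax": 0,"ay": 0,"dx": 0,"dy": 0,"dz": 1.2,"az": 0,"hand": 0.5},
  {"ax": 0,"ay": 0,"dx": 0,"dy": 0,"dz": 1.4,"az": 0,"hand": 0.5},
  {"ax": 0,"ay": 0,"dx": 0,"dy": 0,"dz": 1.4,"az": 0,"hand": 0.5},
  {"ax": 0,"ay": 0,"dx": 0,"dy": 0,"dz": 1.4,"az": 0,"hand": 0.5},
])

```text
clock: 2.9
eef_pos: [476.1, 33.0, 21.7]
tool_rot: [-3.142, -0.002, 0.085]
force: [2.4, 1.2, 3.5]
width: 42.6
gripper_force: 1.6
```

```bash
python3 - <<'E'
from h import *;from cell import *
go(read_state(),-74,28,18)
for n in ("wrist","scene"):
    d=get_image(n);np.savez(n+"3.npz",**d)
    if n=="wrist":a=d["pixels"][:260,230:430,::-1]
    else: b=cv2.resize(d["pixels"][195:270,275:365,::-1],(312,260),interpolation=cv2.INTER_CUBIC)
cv2.imwrite("pics/s3.png",np.hstack([a,b]))
E
```

```text
shift cm [-0.13  0.15  0.37] turn [-0.    -0.002 -0.   ]
now stage [-72.7  29.5] 21.7 [2.35 1.19 3.5 ] 42.642924379981785
```

View pics/s3.png

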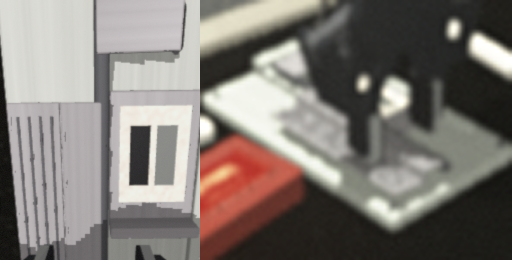

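The picture shows the foot starting to lift (wrist crop 140,25) and the pad contacted at about 3.5 N. I'll press about 4 mm further.

Request:
send_rows([
  {"ax": 0,"ay": 0,"dx": -0.1,"dy": 0.1,"dz": 0.2,"az": 0,"hand": 0.5},
  {"ax": 0,"ay": 0,"dx": -0.1,"dy": 0.1,"dz": 0.45,"az": 0,"hand": 0.5},
  {"ax": 0,"ay": 0,"dx": -0.1,"dy": 0.1,"dz": 0.45,"az": 0,"hand": 0.5},
  {"ax": 0,"ay": 0,"dx": -0.1,"dy": 0.1,"dz": 0.45,"az": 0,"hand": 0.5},
])

```text
clock: 3.4
eef_pos: [474.9, 31.4, 17.1]
tool_rot: [3.141, -0.001, 0.085]
force: [2.1, 0.6, 5.8]
width: 42.4
gripper_force: 2.6
```

```bash
python3 - <<'E'
from h import *;from cell import *
go(read_state(),-24,28,18)
for n in ("wrist","scene"):
    d=get_image(n);print(read_state()["force"])
    if n=="wrist":a=d["pixels"][:260,230:430,::-1]
    else: b=cv2.resize(d["pixels"][195:270,275:365,::-1],(312,260),interpolation=cv2.INTER_CUBIC)
o=np.load("wrist3.npz")["pixels"][:260,230:430,::-1]
cv2.imwrite("pics/s4.png",np.hstack([o,a,b]))
E
```

```text
shift cm [ 5.    0.01 -0.08] turn [ 0.    -0.001 -0.   ]
now stage [-74.   28.1] 17.1 [2.09 0.57 5.78] 42.3961383824862
[3.09645006 0.88976435 5.29884925]
[2.36382368 1.44455891 5.2052101 ]
```

View pics/s4.png

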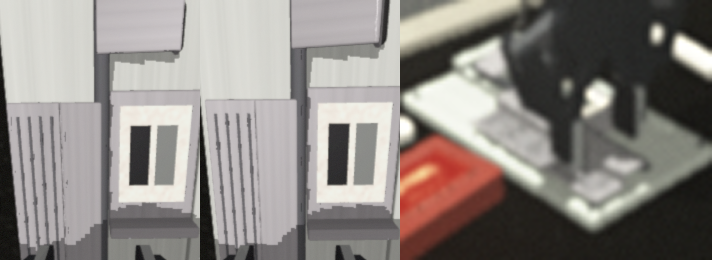

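The foot is clearly raised and the force is about 5.3 N, so the pad is near level. I'll push slowly.

Request:
send_rows([
  {"ax": 0,"ay": 0,"dx": 0.4,"dy": 0,"dz": 0,"az": 0,"hand": 0.5},
  {"ax": 0,"ay": 0,"dx": 0.8,"dy": 0,"dz": 0,"az": 0,"hand": 0.5},
  {"ax": 0,"ay": 0,"dx": 1.2,"dy": 0,"dz": 0,"az": 0,"hand": 0.5},
  {"ax": 0,"ay": 0,"dx": 1.6,"dy": 0,"dz": 0,"az": 0,"hand": 0.5},
  {"ax": 0,"ay": 0,"dx": 2.0,"dy": 0,"dz": 0,"az": 0,"hand": 0.5},
  {"ax": 0,"ay": 0,"dx": 2.4,"dy": 0,"dz": 0,"az": 0,"hand": 0.5},
  {"ax": 0,"ay": 0,"dx": 2.8,"dy": 0,"dz": 0,"az": 0,"hand": 0.5},
  {"ax": 0,"ay": 0,"dx": 3.2,"dy": 0,"dz": 0,"az": 0,"hand": 0.5},
])

```text
clock: 4.3
eef_pos: [500.2, 33.7, 16.2]
tool_rot: [-3.141, 0.012, 0.085]
force: [-6.3, -0.6, 8.1]
width: 42.8
gripper_force: 4.1
```

```bash
python3 - <<'E'
from h import *;from cell import *
go(read_state(),-24,28,18)
E
```

```text
shift cm [ 2.46  0.02 -0.2 ] turn [-0.001  0.012 -0.   ]
now stage [-48.6  28.2] 16.2 [-6.27 -0.57  8.11] 42.792781468978475
```

Request:
send_rows([
  {"ax": 0,"ay": 0,"dx": 0,"dy": 0,"dz": 0,"az": 0,"hand": 0.5},
  {"ax": 0,"ay": 0,"dx": 0,"dy": 0,"dz": 0,"az": 0,"hand": 0.5},
])

```text
clock: 4.5
eef_pos: [501.5, 33.8, 16.3]
tool_rot: [-3.141, 0.009, 0.085]
force: [-4.7, 0.2, 5.1]
width: 42.7
gripper_force: 3.0
```

```bash
cat >> h.py <<'E'
def bar(d):
    # dark printed bar on the carrier's white paper -> stage position
    g=cv2.cvtColor(d["pixels"],cv2.COLOR_RGB2GRAY);m=(g<85).astype(np.uint8)
    n,l,st,c=cv2.connectedComponentsWithStats(m)
    for k in range(1,n):
        x,y,a,b,A=st[k]
        if 300<A<3000 and A>.75*a*b and 1.8<b/a<4 and 300<x<430:
            print("bar",st[k],(RS.T@(ray(d,c[k],16)[:2]-T)).round(1))
E
python3 - <<'E'
from h import *;from cell import *
go(read_state(),-24,28,18)
print("before");bar(np.load("w1.npz"));bar(np.load("wrist3.npz"))
d=get_image("wrist");np.savez("w5.npz",**d);bar(d)
E
```

```text
shift cm [ 2.33  0.02 -0.19] turn [-0.     0.009  0.   ]
now stage [-47.3  28.2] 16.3 [-4.67  0.22  5.07] 42.65250781746373
before
bar [343 114  12  39 435] [-18.4   7.2]
bar [ 360  126   20   59 1037] [-18.    7.3]
bar [ 358  137   22   59 1104] [3.1 6.9]
```

The carrier has moved about 21 mm with the finger. I'll continue.

Request:
send_rows([
  {"ax": 0,"ay": 0,"dx": 0.4,"dy": 0,"dz": 0,"az": 0,"hand": 0.5},
  {"ax": 0,"ay": 0,"dx": 0.8,"dy": 0,"dz": 0,"az": 0,"hand": 0.5},
  {"ax": 0,"ay": 0,"dx": 1.2,"dy": 0,"dz": 0,"az": 0,"hand": 0.5},
  {"ax": 0,"ay": 0,"dx": 1.6,"dy": 0,"dz": 0,"az": 0,"hand": 0.5},
  {"ax": 0,"ay": 0,"dx": 2.0,"dy": 0,"dz": 0,"az": 0,"hand": 0.5},
  {"ax": 0,"ay": 0,"dx": 2.4,"dy": 0,"dz": 0,"az": 0,"hand": 0.5},
  {"ax": 0,"ay": 0,"dx": 2.6,"dy": 0,"dz": 0,"az": 0,"hand": 0.5},
  {"ax": 0,"ay": 0,"dx": 2.6,"dy": 0,"dz": 0,"az": 0,"hand": 0.5},
])

```text
clock: 5.35
eef_pos: [527.3, 36.0, 16.2]
tool_rot: [-3.141, 0.009, 0.085]
force: [-5.0, -0.1, 5.1]
width: 42.7
gripper_force: 3.2
```

```bash
python3 - <<'E'
from h import *;from cell import *
go(read_state(),-21,28,18)
d=get_image("wrist");np.savez("w6.npz",**d);bar(d);print(read_state()["force"])
E
```

```text
shift cm [ 0.04  0.02 -0.18] turn [-0.     0.009 -0.   ]
now stage [-21.4  28.2] 16.2 [-4.96 -0.13  5.14] 42.66974221291596
[-5.16194567 -0.1484496   6.05252775]
```

Request:
send_rows([
  {"ax": 0,"ay": 0,"dx": 0.2,"dy": 0,"dz": 0,"az": 0,"hand": 0.5},
  {"ax": 0,"ay": 0,"dx": 0.3,"dy": 0,"dz": 0,"az": 0,"hand": 0.5},
  {"ax": 0,"ay": 0,"dx": 0.3,"dy": 0,"dz": 0,"az": 0,"hand": 0.5},
])

```text
clock: 5.7
eef_pos: [529.8, 36.2, 16.2]
tool_rot: [-3.141, 0.01, 0.085]
force: [-4.9, -0.6, 6.3]
width: 42.9
gripper_force: 3.6
```

Request:
send_rows([
  {"ax": 0,"ay": 0,"dx": 0.2,"dy": 0,"dz": 0,"az": 0,"hand": 0.5},
  {"ax": 0,"ay": 0,"dx": 0.3,"dy": 0,"dz": 0,"az": 0,"hand": 0.5},
  {"ax": 0,"ay": 0,"dx": 0.3,"dy": 0,"dz": 0,"az": 0,"hand": 0.5},
])

```text
clock: 6.0
eef_pos: [530.3, 36.2, 16.0]
tool_rot: [-3.141, 0.015, 0.084]
force: [-9.1, -0.1, 9.8]
width: 42.8
gripper_force: 5.9
```

```bash
python3 - <<'E'
from h import *;from cell import *
go(read_state(),-21,28,18)
d=get_image("wrist");np.savez("w7.npz",**d);a=d["pixels"][:300,200:460,::-1]
cv2.imwrite("pics/s7.png",cv2.resize(a,(520,600),interpolation=cv2.INTER_CUBIC))
for X in [(60,22,10),(60,-22,10),(60,0,22),(-10,0,30)]: print(X,((proj(d,np.r_[w(*X[:2]),X[2]])-[200,0])*2).round())
E
```

```text
shift cm [-0.26  0.02 -0.19] turn [-0.001  0.015 -0.001]
now stage [-18.4  28.2] 16.0 [-9.06 -0.12  9.8 ] 42.84556878489
(60, 22, 10) [275. 209.]
(60, -22, 10) [463. 209.]
(60, 0, 22) [379. 211.]
(-10, 0, 30) [365. 516.]
```

View pics/s7.png

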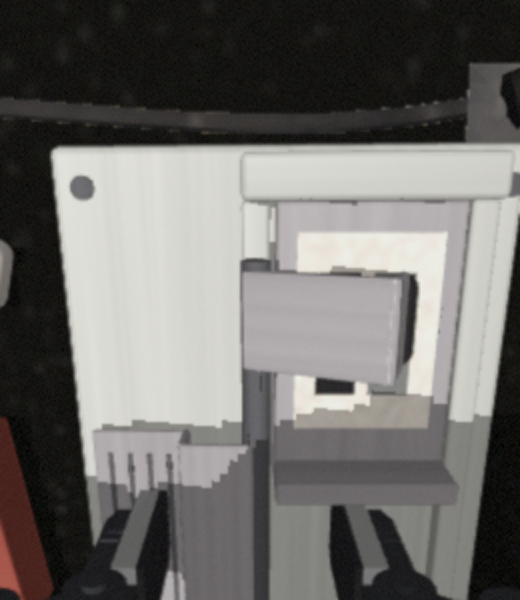

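The carrier's front edge is flush against the stop (crop row 200), the foot is raised over it, and the force rose with no further travel. I'll back off along the pad first, then lift.

Request:
send_rows([
  {"ax": 0,"ay": 0,"dx": -0.5,"dy": 0,"dz": 0,"az": 0,"hand": 0.5},
  {"ax": 0,"ay": 0,"dx": -1.0,"dy": 0,"dz": 0,"az": 0,"hand": 0.5},
  {"ax": 0,"ay": 0,"dx": -1.8,"dy": 0,"dz": 0,"az": 0,"hand": 0.5},
  {"ax": 0,"ay": 0,"dx": -1.8,"dy": 0,"dz": 0,"az": 0,"hand": 0.5},
  {"ax": 0,"ay": 0,"dx": -1.8,"dy": 0,"dz": -0.5,"az": 0,"hand": 0.5},
  {"ax": 0,"ay": 0,"dx": -1.8,"dy": 0,"dz": -1.0,"az": 0,"hand": 0.5},
  {"ax": 0,"ay": 0,"dx": -1.8,"dy": 0,"dz": -2,"az": 0,"hand": 0.5},
  {"ax": 0,"ay": 0,"dx": -1.8,"dy": 0,"dz": -4.5,"az": 0,"hand": 0.5},
  {"ax": 0,"ay": 0,"dx": -1.8,"dy": 0,"dz": -9,"az": 0,"hand": 0.5},
  {"ax": 0,"ay": 0,"dx": -1.8,"dy": 0,"dz": -9,"az": 0,"hand": 0.5},
])

```text
clock: 7.05
eef_pos: [522.6, 35.3, 111.5]
tool_rot: [3.141, -0.007, 0.084]
force: [1.0, 0.4, -0.6]
width: 42.6
gripper_force: 0.0
```

Request:
send_rows([
  {"ax": 0,"ay": 0,"dx": 0,"dy": 0,"dz": 0,"az": 0,"hand": 0.5},
  {"ax": 0,"ay": 0,"dx": 0,"dy": 0,"dz": 0,"az": 0,"hand": 0.5},
  {"ax": 0,"ay": 0,"dx": 0,"dy": 0,"dz": 0,"az": 0,"hand": 0.5},
  {"ax": 0,"ay": 0,"dx": 0,"dy": 0,"dz": 0,"az": 0,"hand": 0.5},
])

```text
clock: 7.45
eef_pos: [519.3, 35.4, 106.0]
tool_rot: [3.142, 0.002, 0.085]
force: [-0.3, -1.1, -0.6]
width: 42.6
gripper_force: 0.0
```

```bash
python3 - <<'E'
from h import *;from cell import *
s=read_state();go(s,-21,28,18)
d=get_image("wrist");g=cv2.cvtColor(d["pixels"],cv2.COLOR_RGB2HSV).astype(int)
# paper: bright warm; lip rear edge: profile along channel line y=12 at z 30
for x in range(-24,4,2): 
    p=proj(d,np.r_[w(x,-10),30]).round().astype(int); print(x,p,d["pixels"][p[1],p[0]].tolist())
for x in range(48,72,2): 
    p=proj(d,np.r_[w(x,-14),16]).round().astype(int); print(x,p,d["pixels"][p[1],p[0]].tolist())
E
```

```text
shift cm [0.86 0.03 8.8 ] turn [ 0.     0.002 -0.   ]
now stage [-29.4  28.3] 106.0 [-0.3  -1.07 -0.57] 42.64976778342624
-24 [374 202] [136, 135, 131]
-22 [374 199] [135, 134, 131]
-20 [374 197] [136, 134, 130]
-18 [374 194] [135, 135, 132]
-16 [374 192] [136, 136, 132]
-14 [375 189] [135, 135, 130]
-12 [375 187] [136, 136, 132]
-10 [375 184] [135, 135, 130]
-8 [375 182] [134, 133, 129]
-6 [375 179] [115, 111, 113]
-4 [375 176] [177, 171, 173]
-2 [375 174] [169, 164, 166]
0 [376 171] [94, 90, 92]
2 [376 169] [170, 164, 166]
48 [381 103] [241, 241, 232]
50 [382 100] [241, 242, 233]
52 [382  98] [241, 238, 229]
54 [382  95] [241, 235, 226]
56 [382  92] [200, 195, 195]
58 [382  89] [189, 184, 186]
60 [382  86] [191, 186, 188]
62 [383  83] [112, 109, 110]
64 [383  80] [207, 207, 201]
66 [383  77] [214, 213, 207]
68 [383  74] [217, 216, 210]
70 [383  71] [219, 219, 213]
```

```bash
python3 -c "
from cell import *;print(finish_job())"
```

```text
the job is handed in; nothing more can be done
None
```

The carrier was pushed home against the end stop with the clip held down, then the clip was let go. The job is handed in at about 7.5 s of the 38 s. The last readings put the carrier's front edge at the stop, but I did not measure the closed clip's angle, and no verdict came back.

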